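# Close off the parts tray under the chute

## Robot

A 6-joint arm with a two-finger parallel gripper is mounted at the origin on the work surface. World frame = base frame: x ahead of the robot, y to its left, z up, the work surface at z = 0. Lengths are in m, angles in rad, forces in N, time in s.
With the tool pointing down it reaches from about 0.35 to 0.875 m from the base axis. Payload 4.2 kg.
Tool frame: the origin (TCP) lies at the very end of the fingers, on their centre line; the grasp point (between the pads) lies 19 mm behind it; z points along the fingers, y is the direction in which the jaws open and shut (so a half turn about z gives the same grasp; the last joint's range is limited). The gripper opens to 85 mm and grips with 20 to 120 N. Pads are 22 mm wide; open, the fingers measure 114 mm over their backs; the gripper's body (76 mm by 85 mm) begins 54 mm behind the grasp point. The pads swing forward as they close: fully open they stand 13 mm farther back than shut.
Start: joints at [-0.888, 0.385, 0.008, 0, -1.194, -0.259], TCP at [0.257, -0.57, 0.231] pointing down, gripper open.
Joint ranges: [-3.14, 3.14], [-1.21, 2.06], [-1.07, 1.41], [-3.16, 2.05], [-2.99, -0.16], [-3.1, 3.1]. Speed limits (rad/s): [2.79, 2.79, 3.14, 3.14, 3.14, 3.14].

## Interface

Orientations are given as a rotation vector (axis times angle).
In Python, from rig import robot gives the robot as it stands.
- The arm moves only by the tool carry_out, never from a script. Its argument "rows" is a list of rows, each a list of 2 entries, a list of its own where there are three numbers: the shift along the tool's x, y, z in cm, then the turn about the tool's z in degrees. In form: [[[tx, ty, tz], turn], ...]. A call has 1 to 8 rows; each row shifts and turns the commanded pose from where the row before left it, along the tool's axes as they then stand; what a row does not reach is not made up. A row lasts 1/12 s, in which the tool goes at most 41.7 mm and 7.16 degrees, less where a joint would pass 70% of its speed; a pose out of reach is approached as far as the arm can. A call with a gripper value outside its range is refused whole. "hand" is the gripper's target within -1 to 1 (shut at 1, half-way at 0, fully open at -1), set as the call begins (left out, the last holds). The fingers move at their own pace and stop on an object; "force" is the grip in N (left out, the last holds). Time passes only in rows, so rows that do not move let the fingers close. It gives the time, the measured TCP pose, the force and the opening at its end, in the units of the state.
- robot.read_state(): the state, without advancing time (a new reading comes with each control period).
- robot.grab_frame(name): name is "scene" or "top"; returns a dict with "pixels" (400x640x3 uint8, red, green, blue), "fx", "fy", "cx", "cy" (pixels), "world_to_cam" (4x4, takes a point from world to camera coordinates). Camera axes: x right, y down, z forward; pixel columns grow to the right and rows downward; lengths in m; the calibration is good to about 2 mm. A picture is of the moment at which its call begins. There is no depth.
- robot.hand_in(): hands the job in, once; it reports no verdict.
The state is a dict: "time": time; "joints": joint angles; "dq": joint speeds; "joint_efforts": joint torques, N m; "ee_pos": TCP position; "orientation": TCP orientation; "wrist_force": force on the tool from outside, world axes, zero at the start; "torque": the same for the moment, N m; "width": finger opening in m.
Only numpy, scipy, OpenCV 4.12 (cv2) and the standard library are available. Lean on these libraries where they do the work, as an engineer would, in place of code of your own. Each camera call takes 0.05 s, during which the arm holds its last target.

## Task

Close off the parts tray: with the fingertips, push the blue bridge board along the tray's rails towards the chute until it drops fully into its locating notches and lies flat, then push the brass flap gate fully shut across the chute's mouth. Only push: do not lift the board, and leave the locknuts, the lamp holder and the ground bar where they are.

Things in the scene. Friction and masses are not known exactly. Their poses are not given: they have to be found in the camera images.
- station: Fixed galvanized tray with a tin chute at one end. Origin on the counter, midway between the side rails; +y runs along the tray to the chute, z up. Tray 212 mm wide (x), y = -240 to +200 mm, floor 4 mm thick, low end walls (32 mm at -y, 44 mm at +y). Open between its two rails (156 mm gap).
- rail (a point): Point on the tray's middle line at rail height (48 mm above the counter), 110 mm to the -y side of the notches; axes as the station's. Each rail is a flat ledge from |x| = 78 to 102 mm, 48 mm high, with 20 mm long, 9 mm deep notches for the board's feet; outside it a guide lip to |x| = 106 mm, 70 mm high.
- board: Loose blue aluminium board lying across both rails, 200 (its x) x 90 mm (its y, + to the chute), plate 10 mm thick on four feet 8 mm high, 0.35 to 0.7 kg. Origin: its centre, level with the feet's undersides (plate 8 to 18 mm above). Starts 75 to 145 mm short of the notches, top 66 mm above the counter.
- board_rear (a point): Middle of the board's rear (-y) edge, at plate mid-height: the place to push, fingertips dipping between the rails behind it. Pushed slowly the board slides; over the notches all four feet fall in together and it drops 8 mm, level (top then 58 mm above the counter); then it has only 4 mm play either way. 2 mm play to each lip.
- notch (a point): Where the board's origin lies when it is centred and fully down in its notches: on the tray's middle line, station y = 0, 40 mm above the counter; axes as the station's.
- chute_mouth (a point): Middle of the chute's mouth, on its floor: station x = 0, y = 182 mm, 51 mm above the counter. The chute is 100 mm wide with sides 30 mm high and climbs away to +y at 22 degrees for 260 mm. Posts 8 mm thick and 122 mm high stand at station x = -54 and +54, y = 174 mm; the gate hangs on the -54 one.
- gate (a joint): Angle of the brass flap gate (rad): 0 = shut across the chute's mouth (end stop), grows as it swings out over the tray, up to 1.5; starts 0.7 to 1.2. Stiff hinge (0.04 N m): it stays where it is left.
- gate_hinge (a point): On the gate's upright hinge axis at mid-height, 88 mm above the counter, station x = -54, y = 174 mm; axes as the station's. Gate: plate 4 mm thick, 6 to 98 mm from the axis, 60 to 115 mm above the counter. At angle a it points along (cos a, -sin a) in station x, y; the face to push looks along (-sin a, -cos a).
- gate_tip (a point): Middle of the gate's free edge, 98 mm from the hinge axis, 88 mm above the counter.
- locknut0: Loose zinc-plated locknut, toothed ring 44 mm across, 7 mm thick, lying on the tray floor near the chute, on the side of the gate's hinge; origin under its centre. Leave alone.
- locknut1: Second such locknut, on the tray floor on the other side. Leave alone.
- lamp_holder: Loose white porcelain lamp holder, 64 mm across at the foot, 44 mm high, standing on the counter beside the tray (+x side); origin under its centre. Leave alone.
- ground_bar: Loose green plastic ground bar with brass screws, 16 x 110 x 12 mm high, long along its y, lying on the counter beside the tray (-x side); origin under its centre. Leave alone.
Things that resemble listed ones, but are neither listed nor needed, are in the scene too. There is more than one size of the board; the job needs the middle-sized.

How it is judged:
On the way, in this order (a step that is already met when the one before it is completed fails the run):
1. the board is down flat in its notches (z of board in the frame of notch between -0.004 and 0.003 m and y of board in the frame of notch between -0.008 and 0.008 m and x of board in the frame of notch between -0.008 and 0.008 m and angle between board's own z axis and vertical below 0.03 rad), for 0.2 s.
2. the gate is shut (value of joint gate below 0.08 rad), for 0.2 s.
At the end, for the whole second after the job is handed in: The board lies flat in its notches (origin within 3 mm of seated height and 8 mm of the notch point, tilt under 0.03 rad) and at rest, the gate stands within 0.08 rad of shut, and the locknuts, lamp holder and ground bar are within 20 mm of where they started (all of step 1 and value of joint gate below 0.08 rad and linear speed of board below 0.01 m/s and distance of each of locknut0, locknut1, lamp_holder, ground_bar from where it was at the start of the episode below 0.02 m); the robot touches nothing.
It fails at once if the board is lifted off its rails (z of board in the frame of notch above 0.015 m).
It fails at once if the board or the gate is pushed with the arm or the gripper's body instead of the fingers (contact force between the arm and board above 3 N or contact force between the arm and gate above 3 N).
It fails at once if a locknut, the lamp holder or the ground bar is moved more than 20 mm (distance of any of locknut0, locknut1, lamp_holder, ground_bar from where it was at the start of the episode above 0.02 m).
It also fails if it takes over 51 s, if anything falls off the work surface, if the arm or the gripper's body presses on something with over 40 N, if the wrist force passes 120 N, or if a joint passes its speed limit or range.

## Working session

There is one attempt and no reset: what is moved stays moved. The work goes in short steps, Python scripts to look and compute and a tool call to move; the robot and the scene stay as the last step left them, time stands still between calls to the robot, and variables do not carry over. Pictures are saved under pics/ and viewed, and the job is handed in when it is done.

Besides the shell and the picture viewer there is one more tool, called after "Emit:" as name([rows], argument=value, ...), one row to a line, values as JSON. carry_out: Moves the arm, as the interface text tells. Its arguments: {"type":"object","properties":{"rows":{"type":"array","items":{"type":"array"}},"hand":{"type":"number"},"force":{"type":"number"}},"required":["rows"]}

```bash
mkdir -p pics
cat > h.py <<'E'
import numpy as np,cv2,pickle
from rig import robot
def grab(n,tag):
    f=robot.grab_frame(n); cv2.imwrite(f'pics/{tag}.png',np.ascontiguousarray(f['pixels'][:,:,::-1])); pickle.dump(f,open(f'pics/{tag}.pkl','wb')); return f
def ray(f,u,v,z):
    T=np.array(f['world_to_cam']);R=T[:3,:3];c=-R.T@T[:3,3]
    d=R.T@np.array([(u-f['cx'])/f['fx'],(v-f['cy'])/f['fy'],1]); return c+d*(z-c[2])/d[2]
def proj(f,p):
    T=np.array(f['world_to_cam']);q=T[:3,:3]@np.array(p)+T[:3,3]; return np.array([f['fx']*q[0]/q[2]+f['cx'],f['fy']*q[1]/q[2]+f['cy']])
E
python3 - <<'E'
from h import *
for n in('scene','top'):
    f=grab(n,n+'0'); T=np.array(f['world_to_cam']); print(n,f['fx'],f['cx'],f['cy'],T.round(3).tolist(),-T[:3,:3].T@T[:3,3])
print(robot.read_state())
E
```

```text
scene 364.28711397771673 318.66488758984315 206.72715017719108 [[-0.837, 0.546, -0.005, 0.478], [0.439, 0.667, -0.602, -0.153], [-0.326, -0.506, -0.799, 0.971], [0.0, 0.0, 0.0, 1.0]] [0.78352713 0.3325052  0.6855905 ]
top 402.69734648650734 322.6663681884088 205.12015993590182 [[-0.012, -1.0, -0.011, -0.065], [-0.998, 0.013, -0.058, 0.538], [0.058, 0.01, -0.998, 1.048], [0.0, 0.0, 0.0, 1.0]] [ 0.47557509 -0.08222838  1.07676394]
{'time': 0.1, 'joints': array([-8.88394498e-01,  3.85502412e-01,  6.76363070e-03, -4.33892453e-04,
       -1.19399926e+00, -2.58634294e-01]), 'dq': array([-2.17735439e-04, -2.09358059e-03,  2.61259063e-03, -8.03451086e-05,
        1.41114852e-03, -2.14582955e-03]), 'joint_efforts': array([-2.37051245e-04, -3.93317163e+01,  1.88929653e+01,  4.19797048e+00,
       -2.59302120e-03, -9.71149774e-07]), 'ee_pos': array([ 0.25682041, -0.56922695,  0.23031785]), 'orientation': array([ 6.60327384e-01, -3.07087791e+00, -3.00529362e-03]), 'wrist_force': array([ 0.1917744 , -0.02158713, -0.24711249]), 'torque': array([-0.02381454, -0.02370111, -0.02733644]), 'width': 0.0853843975378864}
```

View pics/scene0.png

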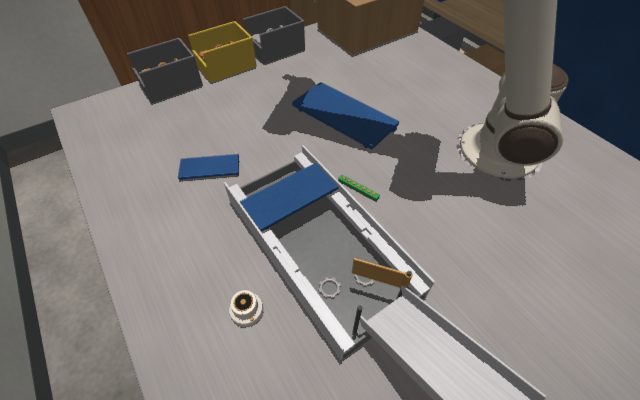

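View pics/top0.png

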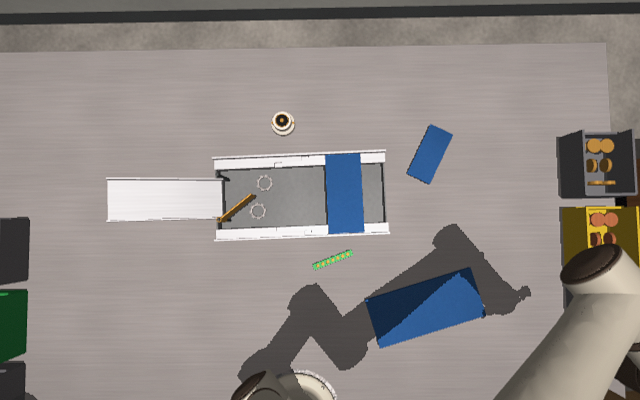

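Run:
```python
from h import *
i=cv2.imread('pics/top0.png'); cv2.imwrite('pics/top0c.png',cv2.resize(i[140:250,200:400],None,fx=4,fy=4,interpolation=cv2.INTER_CUBIC))
f=pickle.load(open('pics/top0.pkl','rb'))
hsv=cv2.cvtColor(i,cv2.COLOR_BGR2HSV); m=cv2.inRange(hsv,(100,120,50),(125,255,255))
cs,_=cv2.findContours(m,cv2.RETR_EXTERNAL,cv2.CHAIN_APPROX_NONE)
for c in cs:
    if cv2.contourArea(c)>300:
        r=cv2.minAreaRect(c); b=cv2.boxPoints(r); z=.066 if abs(r[0][0]-344)<15 else .018
        P=np.array([ray(f,u,v,z)[:2] for u,v in b]); print(r,b.round(1).tolist(),P.round(4).tolist(),np.linalg.norm(P[1]-P[0]),np.linalg.norm(P[2]-P[1]),P.mean(0))
```

```text
((425.00872802734375, 307.08355712890625), (50.81599044799805, 111.08383178710938), 72.75853729248047) [[364.3999938964844, 299.29998779296875], [470.5, 266.3999938964844], [485.6000061035156, 314.8999938964844], [379.5, 347.79998779296875]] [[0.291, -0.1767], [0.3728, -0.4538], [0.248, -0.4884], [0.167, -0.2132]] 0.28890546399694284 0.12948622653954048 [ 0.26969481 -0.33300538]
((343.950439453125, 193.08377075195312), (79.12773132324219, 35.46174240112305), 86.90594482421875) [[324.1000061035156, 154.5], [359.5, 152.60000610351562], [363.79998779296875, 231.60000610351562], [328.3999938964844, 233.5]] [[0.6626, -0.077], [0.6663, -0.1666], [0.4666, -0.1738], [0.4629, -0.0852]] 0.08974693624634113 0.19978040232023977 [ 0.56460458 -0.12564751]
((429.38153076171875, 153.7476806640625), (25.024417877197266, 54.75562286376953), 25.559965133666992) [[406.29998779296875, 173.0], [429.8999938964844, 123.69999694824219], [452.5, 134.39999389648438], [428.8999938964844, 183.8000030517578]] [[0.6191, -0.293], [0.7503, -0.3588], [0.7204, -0.4177], [0.5897, -0.3516]] 0.14677920220209767 0.06603335101591554 [ 0.66991725 -0.35528289]
```

View pics/top0c.png

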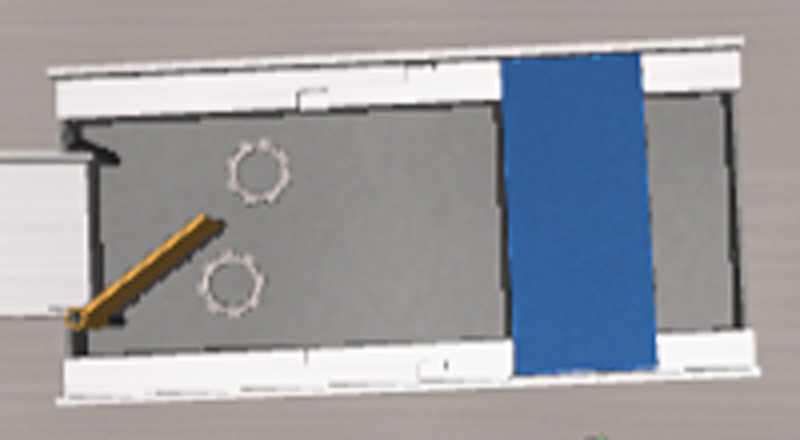

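```bash
cat >> h.py <<'E'
def s2w(p): 
    S=np.load('S.npy'); c,s=np.cos(S[2]),np.sin(S[2]); return np.array([S[0]+c*p[0]-s*p[1],S[1]+s*p[0]+c*p[1],p[2]])
def w2s(p):
    S=np.load('S.npy'); c,s=np.cos(S[2]),np.sin(S[2]); a,b=p[0]-S[0],p[1]-S[1]; return np.array([c*a+s*b,-s*a+c*b])
E
python3 - <<'E'
from h import *
f=pickle.load(open('pics/top0.pkl','rb'))
pts=[((212,157.7),(106,200)),((385.75,149.5),(106,-240)),((214,240.7),(-106,200)),((390,233.2),(-106,-240))]
A=[];B=[];W=[]
for (u,v),s in pts:
    w=ray(f,u,v,.07)[:2]; W.append(w); print(w)
S=np.array([p[1] for p in pts])/1e3; W=np.array(W)
a=S-S.mean(0);b=W-W.mean(0)
th=np.arctan2((a[:,0]*b[:,1]-a[:,1]*b[:,0]).sum(),(a*b).sum()); c,s=np.cos(th),np.sin(th)
t=W.mean(0)-np.array([[c,-s],[s,c]])@S.mean(0); np.save('S.npy',[t[0],t[1],th]); print(t,np.degrees(th))
print('resid mm',[((s2w((*p,.0))[:2]-w)*1e3).round(1).tolist() for p,w in zip(S,W)])
print('board',w2s([.5646,-.1256]))
i=cv2.imread('pics/top0.png');g=cv2.imread('pics/scene0.png');f2=pickle.load(open('pics/scene0.pkl','rb'))
for im,ff in((i,f),(g,f2)):
  for p in [(106,200,.07),(106,-240,.07),(-106,200,.07),(-106,-240,.07),(-54,174,.122),(54,174,.122),(0,182,.051),(78,-10,.048),(-78,-10,.048),(78,10,.048),(-78,10,.048)]:
    u=proj(ff,s2w((p[0]/1e3,p[1]/1e3,p[2])));cv2.circle(im,tuple(int(round(x*16)) for x in u),24,(0,0,255),-1,shift=4)
cv2.imwrite('pics/ov.png',np.vstack([cv2.resize(i[140:250,200:400],(800,440))[:300],cv2.resize(i[140:250,200:400],(800,440))[300:440],])); cv2.imwrite('pics/ov2.png',cv2.resize(g[140:360,220:540],None,fx=2.4,fy=2.4))
hsv=cv2.cvtColor(cv2.imread('pics/top0.png'),cv2.COLOR_BGR2HSV); m=cv2.inRange(hsv,(8,120,90),(25,255,255)); m[:185]=0;m[225:]=0;m[:,:205]=0;m[:,265:]=0
q=np.argwhere(m); k=q[q[:,1].argmax()]; print('tip px',k[::-1], [w2s(ray(f,k[1]+.0,k[0],.115))])
E
```

```text
[0.65783758 0.206678  ]
[ 0.67250826 -0.23246431]
[0.4485332 0.2008548]
[ 0.46197346 -0.23857457]
[0.55958688 0.00411367] 1.7943533025358676
resid mm [[1.4, 0.7], [0.5, 0.0], [-1.2, -0.2], [-0.8, -0.5]]
board [ 0.00094904 -0.12980704]
tip px [251 194] [array([0.00385057, 0.09531042])]
```

View pics/ov.png

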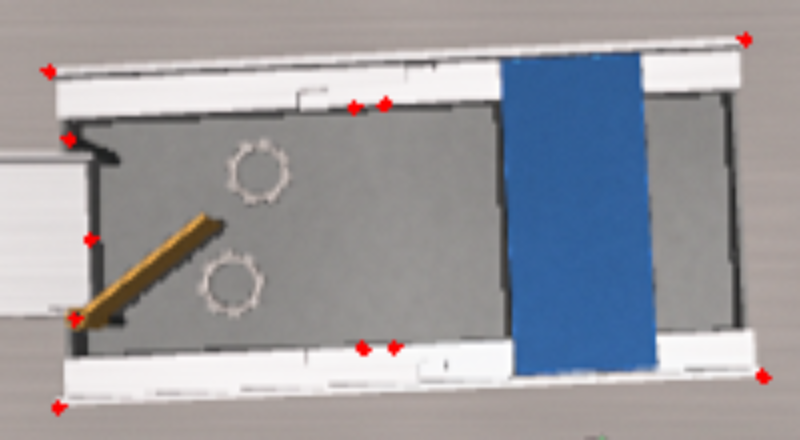

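View pics/ov2.png

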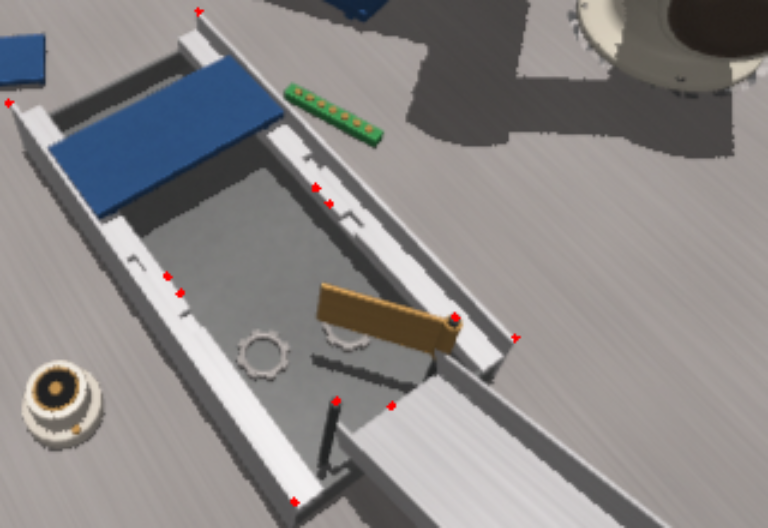

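Blue boards: small at (429,154), about 147x66 mm; large at (425,307), about 289x129 mm; and (344,193), about 200x90 mm across the rails. The last is the middle-sized one to push. The enlarged crop confirms it lies on both rails. The station fit is good to 1.5 mm, the board is at y = -130 mm and the gate is at about 0.93 rad.

First I turn the tool so its jaws lie across the tray.

Emit:
carry_out([
  [[0,0,0],-6.7],
  [[0,0,0],-6.7],
  [[0,0,0],-6.8],
  [[0,0,0],-6.8],
  [[0,0,0],-6.8],
], hand=-1)

```text
time: 0.52
ee_pos: [0.2569, -0.5694, 0.2307]
orientation: [-1.533, 2.742, 0.002]
wrist_force: [0.1, -0.7, -0.3]
width: 0.0855
```

Emit:
carry_out([
  [[0,0,0],-6.7],
  [[0,0,0],-6.7],
  [[0,0,0],-6.8],
  [[0,0,0],-6.8],
  [[0,0,0],-6.8],
  [[0,0,0],0],
])

```text
time: 1.02
ee_pos: [0.2569, -0.5694, 0.2307]
orientation: [-2.259, 2.182, 0.002]
wrist_force: [0.2, 0.3, 0.1]
width: 0.0854
```

```bash
cat >> h.py <<'E'
from scipy.spatial.transform import Rotation as Ro
def to(sx,sy,z):
    s=robot.read_state();R=Ro.from_rotvec(s['orientation']).as_matrix()
    d=R.T@(s2w((sx/1e3,sy/1e3,z/1e3))-s['ee_pos']); S=np.load('S.npy')
    print('t',round(s['time'],2),'station mm',(w2s(s['ee_pos'])*1e3).round(1),'z',round(s['ee_pos'][2]*1e3,1),'move cm',(d*100).round(2),'yawerr deg (tool x vs station -y)',np.degrees(np.arctan2(R[1,0],R[0,0])-S[2]+np.pi/2).round(2),'F',s['wrist_force'].round(1),'w',s['width'],'j',np.round(s['joints'],2))
E
python3 -c "
from h import *
to(0,-207,230)"
```

```text
t 1.02 station mm [-320.5 -563.7] z 230.7 move cm [-35.57 -32.17   0.09] yawerr deg (tool x vs station -y) 0.19 F [0.2 0.3 0.1] w 0.08535914360669218 j [-0.89  0.39  0.01 -0.   -1.19  0.92]
```

Emit:
carry_out([
  [[-2.2,-2.0,0],0],
  [[-2.2,-2.0,0],0],
  [[-2.2,-2.0,0],0],
  [[-2.2,-2.0,0],0],
  [[-2.2,-2.0,0],0],
  [[-2.2,-2.0,0],0],
  [[-2.2,-2.0,0],0],
  [[-2.2,-2.0,0],0],
])

```text
time: 1.68
ee_pos: [0.4118, -0.3872, 0.2311]
orientation: [-2.254, 2.189, 0.001]
wrist_force: [0.1, -1.2, 0.6]
width: 0.0852
```

Emit:
carry_out([
  [[-2.2,-2.0,0],0],
  [[-2.2,-2.0,0],0],
  [[-2.2,-2.0,0],0],
  [[-2.2,-2.0,0],0],
  [[-2.2,-2.0,0],0],
  [[-2.2,-2.0,0],0],
  [[-2.2,-2.0,0],0],
  [[-0.4,-0.2,0],0],
])

```text
time: 2.35
ee_pos: [0.5504, -0.223, 0.2307]
orientation: [-2.258, 2.184, -0.0]
wrist_force: [0.3, 0.4, -0.5]
width: 0.0856
```

Emit:
carry_out([
  [[-1.0,-1.0,0],0],
  [[-1.0,-1.0,0],0],
  [[0,0,0],0],
])

```text
time: 2.6
ee_pos: [0.5687, -0.204, 0.231]
orientation: [-2.258, 2.184, -0.0]
wrist_force: [0.0, -0.8, 1.3]
width: 0.0853
```

```bash
python3 -c "
from h import *
to(0,-207,230);grab('top','top1');grab('scene','scene1')
i=np.hstack([cv2.imread('pics/top1.png')[:,150:500],cv2.imread('pics/scene1.png')[:,150:600]]);cv2.imwrite('pics/p1.png',i)"
```

```text
t 2.6 station mm [   2.6 -208.3] z 231.0 move cm [-0.13  0.26  0.1 ] yawerr deg (tool x vs station -y) 0.09 F [ 0.  -0.8  1.3] w 0.08528623960682533 j [-0.08  0.35 -0.05 -0.   -1.17  0.11]
```

View pics/p1.png

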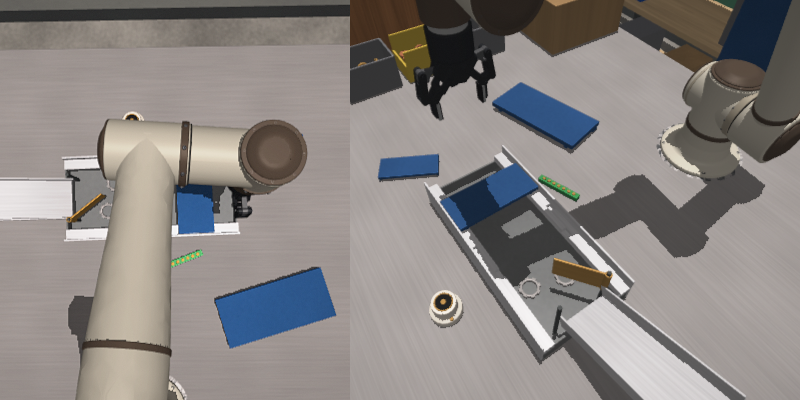

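The picture shows the open gripper hanging behind the board's rear edge (about (455,90) in the right half), and nothing has moved. I descend in steps.

Emit:
carry_out([
  [[0,0.25,2.0],0],
  [[0,0,2.0],0],
  [[0,0,2.0],0],
  [[0,0,2.0],0],
  [[0,0,2.0],0],
  [[0,0,2.0],0],
  [[0,0,1.0],0],
  [[0,0,0],0],
])

```text
time: 3.37
ee_pos: [0.5627, -0.2057, 0.0988]
orientation: [2.253, -2.185, -0.007]
wrist_force: [-0.1, -0.5, -0.3]
width: 0.0851
```

```bash
python3 -c "
from h import *
to(0,-207,30);grab('top','top2');grab('scene','scene2')
i=np.hstack([cv2.imread('pics/top2.png')[:,150:500],cv2.imread('pics/scene2.png')[:,150:600]]);cv2.imwrite('pics/p2.png',i)"
```

```text
t 3.37 station mm [  -3.5 -209.8] z 98.8 move cm [-0.28 -0.39  6.88] yawerr deg (tool x vs station -y) -0.02 F [-0.1 -0.5 -0.3] w 0.08511166240202582 j [-0.08  0.47 -0.22 -0.   -0.89  0.11]
```

View pics/p2.png

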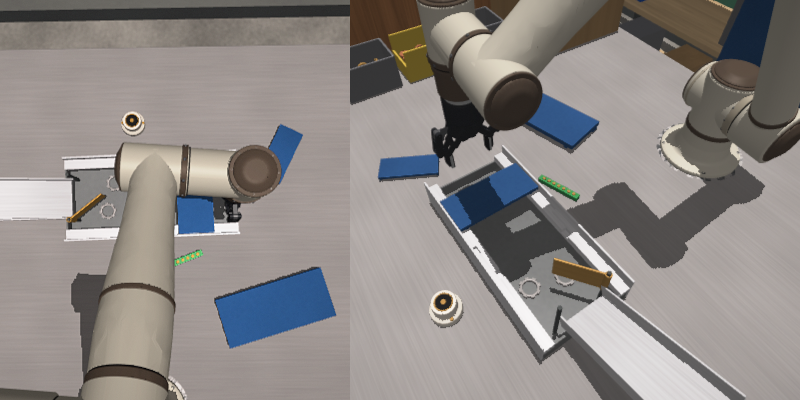

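The gripper is just above the gap behind the board and the wrist link is clear of everything. I continue down.

Emit:
carry_out([
  [[-0.2,-0.3,1.0],0],
  [[0,0,1.2],0],
  [[0,0,1.2],0],
  [[0,0,1.2],0],
  [[0,0,1.2],0],
  [[0,0,0.8],0],
  [[0,0,0],0],
  [[0,0,0],0],
])

```text
time: 4.13
ee_pos: [0.5681, -0.2033, 0.0355]
orientation: [-2.258, 2.184, -0.001]
wrist_force: [0.3, -0.2, 0.4]
width: 0.0855
```

```bash
python3 -c "
from h import *
to(0,-186,30);grab('scene','scene3')
i=cv2.imread('pics/scene3.png')[60:260,200:440];cv2.imwrite('pics/p3.png',cv2.resize(i,None,fx=3,fy=3))"
```

```text
t 4.13 station mm [   2.  -207.6] z 35.5 move cm [-2.16  0.19  0.55] yawerr deg (tool x vs station -y) 0.1 F [ 0.3 -0.2  0.4] w 0.08553084570443537 j [-0.08  0.55 -0.27  0.   -0.75  0.11]
```

View pics/p3.png

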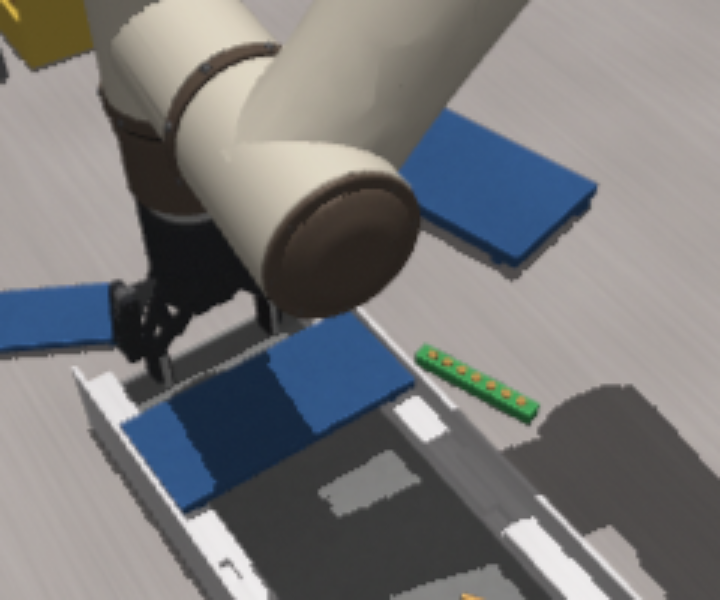

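The fingertips are behind the board's rear edge, inside the rails. I push slowly now.

Emit:
carry_out([
  [[-0.3,0.2,0.5],0],
  [[-0.4,0,0],0],
  [[-0.4,0,0],0],
  [[-0.4,0,0],0],
  [[-0.4,0,0],0],
  [[-0.4,0,0],0],
  [[-0.4,0,0],0],
  [[-0.4,0,0],0],
])

```text
time: 4.85
ee_pos: [0.5649, -0.1724, 0.0306]
orientation: [2.258, -2.184, 0.001]
wrist_force: [0.6, -4.1, 1.1]
width: 0.0856
```

Emit:
carry_out([
  [[-0.4,0,0],0],
  [[-0.4,0,0],0],
  [[-0.4,0,0],0],
  [[-0.4,0,0],0],
  [[-0.4,0,0],0],
  [[-0.4,0,0],0],
  [[-0.4,0,0],0],
  [[-0.4,0,0],0],
])

```text
time: 5.52
ee_pos: [0.5638, -0.1401, 0.0306]
orientation: [-2.258, 2.184, -0.001]
wrist_force: [0.8, -5.1, 2.1]
width: 0.0855
```

Emit:
carry_out([
  [[-0.4,0,0],0],
  [[-0.4,0,0],0],
  [[-0.4,0,0],0],
  [[-0.4,0,0],0],
  [[-0.4,0,0],0],
  [[-0.4,0,0],0],
  [[-0.4,0,0],0],
  [[0,0,0],0],
])

```text
time: 6.18
ee_pos: [0.5628, -0.1115, 0.0304]
orientation: [-2.258, 2.184, -0.0]
wrist_force: [1.2, -1.3, 1.6]
width: 0.0852
```

```bash
python3 -c "
from h import *
to(0,-56,30);grab('scene','scene4');grab('top','top4')
i=cv2.imread('pics/scene4.png')[60:260,200:440];cv2.imwrite('pics/p4.png',cv2.resize(i,None,fx=3,fy=3))
f=pickle.load(open('pics/scene4.pkl','rb'))
"
```

```text
t 6.18 station mm [  -0.4 -115.7] z 30.4 move cm [-5.97 -0.06  0.05] yawerr deg (tool x vs station -y) 0.11 F [ 1.2 -1.3  1.6] w 0.08524298778487006 j [ 0.09  0.52 -0.35 -0.   -0.7  -0.05]
```

View pics/p4.png

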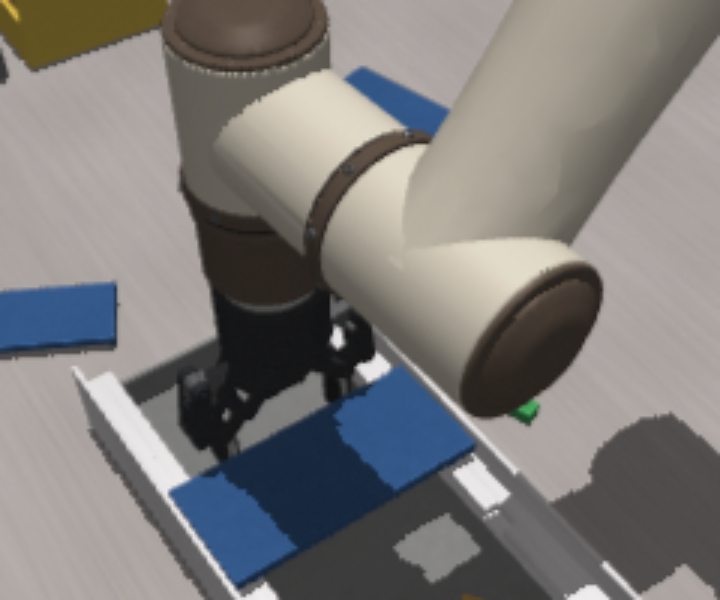

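```bash
python3 -c "
from h import *
f=pickle.load(open('pics/scene4.pkl','rb'))
for u,v in((279.3,255),(357.3,208.3),(256.5,224.5)): print((w2s(ray(f,u,v,.066))*1e3).round(1))
"
```

```text
[ 98.7 -11. ]
[-95.4 -12.5]
[100.  -99.1]
```

Emit:
carry_out([
  [[-0.4,0,0],0],
  [[-0.4,0,0],0],
  [[-0.4,0,0],0],
  [[-0.4,0,0],0],
  [[-0.4,0,0],0],
  [[-0.4,0,0],0],
  [[-0.4,0,0],0],
  [[-0.4,0,0],0],
])

```text
time: 6.95
ee_pos: [0.5612, -0.0798, 0.03]
orientation: [2.257, -2.184, -0.001]
wrist_force: [0.1, -2.3, -2.4]
width: 0.0854
```

Emit:
carry_out([
  [[-0.25,0,0],0],
  [[-0.25,0,0],0],
  [[-0.25,0,0],0],
  [[-0.25,0,0],0],
  [[-0.25,0,0],0],
  [[-0.25,0,0],0],
  [[-0.2,0,0],0],
  [[-0.2,0,0],0],
])

```text
time: 7.62
ee_pos: [0.561, -0.0613, 0.0304]
orientation: [-2.258, 2.185, -0.0]
wrist_force: [0.8, -1.5, -1.7]
width: 0.0858
```

Emit:
carry_out([
  [[-0.15,0,0],0],
  [[-0.15,0,0],0],
  [[-0.15,0,0],0],
  [[0,0,0],0],
])

```text
time: 7.95
ee_pos: [0.561, -0.0566, 0.0304]
orientation: [-2.258, 2.184, -0.0]
wrist_force: [-0.6, 0.2, 0.1]
width: 0.0852
```

```bash
python3 -c "
from h import *
to(0,-56,30);grab('scene','scene5');grab('top','top5')
i=cv2.imread('pics/scene5.png')[110:310,220:460];cv2.imwrite('pics/p5.png',cv2.resize(i,None,fx=3,fy=3))
"
```

```text
t 7.95 station mm [ -0.5 -60.7] z 30.4 move cm [-0.47 -0.05  0.04] yawerr deg (tool x vs station -y) 0.1 F [-0.6  0.2  0.1] w 0.08523278742187496 j [ 0.19  0.51 -0.38 -0.   -0.68 -0.15]
```

View pics/p5.png

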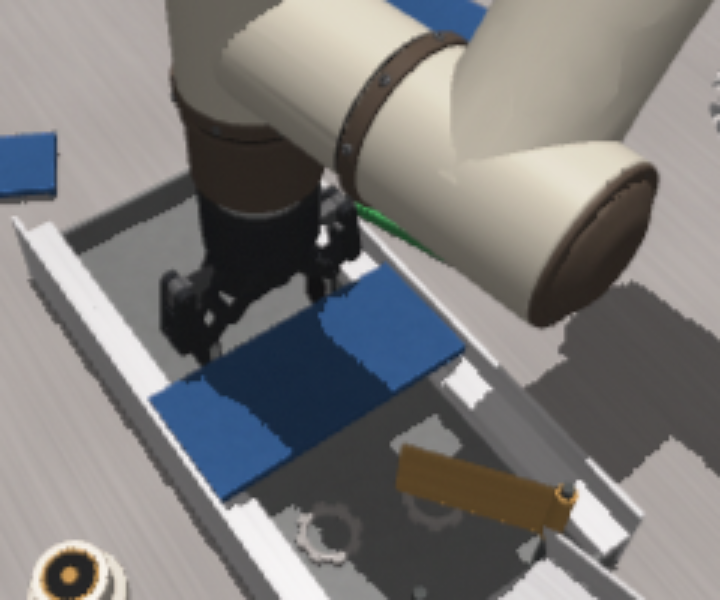

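```bash
python3 -c "
from h import *
f=pickle.load(open('pics/scene5.pkl','rb'))
for z in(.058,.066):
  for u,v in((223,499),(466,347),(149,398)): print(z,(w2s(ray(f,u/3+220-.33,v/3+110-.33,z))*1e3).round(1))
"
```

```text
0.058 [97.6 39.4]
0.058 [-102.1   38.8]
0.058 [ 98.3 -51.6]
0.066 [99.4 43. ]
0.066 [-97.8  42.4]
0.066 [100.  -46.9]
```

Emit:
carry_out([
  [[-0.1,0,0],0],
  [[-0.1,0,0],0],
  [[-0.1,0,0],0],
  [[0,0,0],0],
])

```text
time: 8.38
ee_pos: [0.5611, -0.054, 0.0306]
orientation: [-2.258, 2.184, -0.001]
wrist_force: [0.3, -2.2, 1.2]
width: 0.0853
```

Emit:
carry_out([
  [[-0.1,0,0],0],
  [[-0.1,0,0],0],
  [[0,0,0],0],
])

```text
time: 8.63
ee_pos: [0.5609, -0.052, 0.0306]
orientation: [-2.258, 2.184, -0.001]
wrist_force: [0.4, -3.0, 2.0]
width: 0.0854
```

```bash
python3 -c "
from h import *
to(0,-56,30);grab('scene','scene6')
i=cv2.imread('pics/scene6.png')[110:310,220:460];cv2.imwrite('pics/p6.png',cv2.resize(i,None,fx=3,fy=3))
"
```

```text
t 8.63 station mm [ -0.5 -56.1] z 30.6 move cm [-0.01 -0.05  0.06] yawerr deg (tool x vs station -y) 0.1 F [ 0.4 -3.   2. ] w 0.08543054815976206 j [ 0.2   0.5  -0.38  0.   -0.68 -0.16]
```

View pics/p6.png

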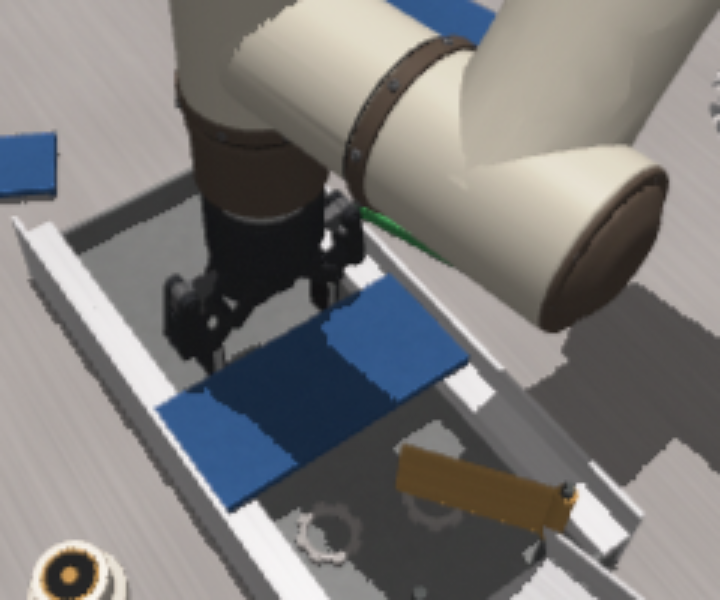

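```bash
python3 -c "
from h import *
f=pickle.load(open('pics/scene6.pkl','rb'))
for z in(.058,.066):
  for u,v in((230,510),(470,358),(155,408)): print(z,(w2s(ray(f,u/3+220-.33,v/3+110-.33,z))*1e3).round(1))
i=np.hstack([cv2.resize(cv2.imread('pics/scene%d.png'%k)[225:295,250:320],None,fx=5,fy=5,interpolation=cv2.INTER_NEAREST) for k in (5,6)])
j=np.hstack([cv2.resize(cv2.imread('pics/scene%d.png'%k)[200:250,335:405],None,fx=5,fy=5,interpolation=cv2.INTER_NEAREST) for k in (5,6)])
cv2.imwrite('pics/p6b.png',np.vstack([i,j])[:600])
"
```

```text
0.058 [98.1 48.2]
0.058 [-98.5  47.4]
0.058 [ 98.9 -42.6]
0.066 [99.8 51.7]
0.066 [-94.2  50.9]
0.066 [100.6 -38. ]
```

View pics/p6b.png

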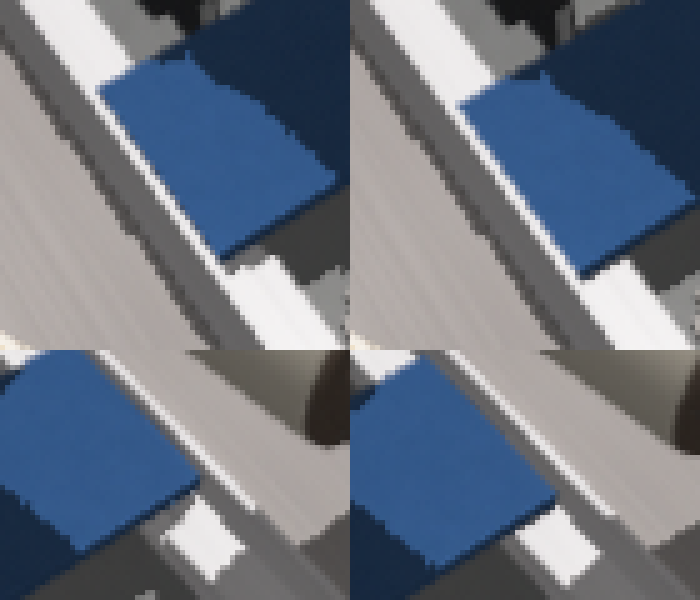

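The board has dropped. Before, a shadow gap lay between its front edge and the rail; now that gap is gone, and the corners fit z = 58 mm at y ≈ +1 to +3 mm. I back off, lift, and shut the fingers.

Emit:
carry_out([
  [[0.5,0,0],0],
  [[1.0,0,0],0],
  [[1.0,0,0],0],
  [[0,0,-1.5],0],
  [[0,0,-2.0],0],
  [[0,0,-2.0],0],
  [[0,0,-2.0],0],
  [[0,0,-2.0],0],
])

```text
time: 9.35
ee_pos: [0.5612, -0.0777, 0.126]
orientation: [2.256, -2.186, -0.001]
wrist_force: [0.4, 0.3, -0.0]
width: 0.0852
```

Emit:
carry_out([
  [[0,0,-2.0],0],
  [[0,0,-2.0],0],
  [[0,0,0],0],
  [[0,0,0],0],
  [[0,0,0],0],
  [[0,0,0],0],
  [[0,0,0],0],
], hand=1, force=20)

```text
time: 9.93
ee_pos: [0.5608, -0.0772, 0.1641]
orientation: [2.256, -2.184, -0.003]
wrist_force: [-0.3, 0.3, 0.3]
width: 0.0007
```

```bash
python3 -c "
from h import *
to(-12,60,165);grab('scene','scene7');grab('top','top7')
i=np.hstack([cv2.imread('pics/top7.png')[:,150:500],cv2.imread('pics/scene7.png')[:,150:600]]);cv2.imwrite('pics/p7.png',i)"
```

```text
t 9.93 station mm [ -1.3 -81.3] z 164.1 move cm [-14.13   1.05  -0.09] yawerr deg (tool x vs station -y) 0.06 F [-0.3  0.3  0.3] w 0.0006901168891486443 j [ 0.15  0.34 -0.23 -0.   -0.99 -0.12]
```

View pics/p7.png

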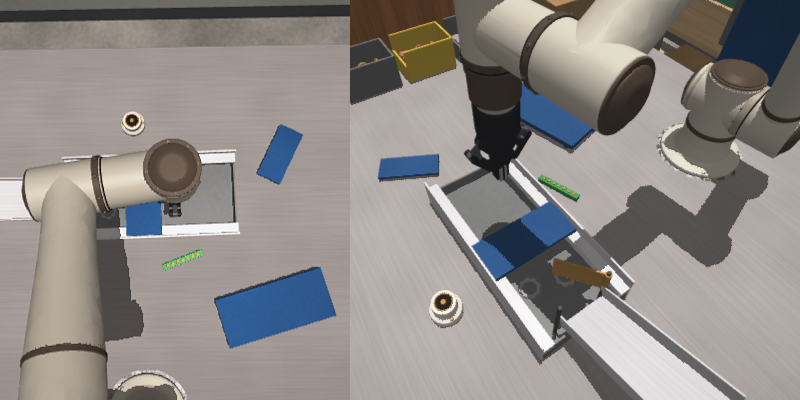

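Emit:
carry_out([
  [[-2.0,0.2,0],0],
  [[-2.0,0.2,0],0],
  [[-2.0,0.2,0],0],
  [[-2.0,0.2,0],0],
  [[-2.0,0.2,0],0],
  [[-2.0,0,0],0],
  [[-2.0,0,0],0],
  [[0,0,0],0],
])

```text
time: 10.7
ee_pos: [0.547, 0.0653, 0.165]
orientation: [-2.261, 2.181, 0.0]
wrist_force: [-0.2, 0.4, 0.2]
width: -0.0
```

Emit:
carry_out([
  [[0,0,1.5],0],
  [[0,0,1.5],0],
  [[0,0,1.5],0],
  [[0,0,1.5],0],
  [[0,0,1.5],0],
  [[0,0,0.9],0],
  [[0,0,0],0],
  [[0,0,0],0],
])

```text
time: 11.37
ee_pos: [0.5469, 0.0623, 0.081]
orientation: [2.257, -2.184, -0.0]
wrist_force: [0.1, -1.2, 0.1]
width: 0.0001
```

```bash
python3 -c "
from h import *
to(-12,75,80);grab('scene','scene8')
i=cv2.imread('pics/scene8.png')[130:350,240:510];cv2.imwrite('pics/p8.png',cv2.resize(i,None,fx=2.7,fy=2.7))"
```

```text
t 11.37 station mm [-10.8  58.6] z 81.0 move cm [-1.64  0.11  0.1 ] yawerr deg (tool x vs station -y) 0.09 F [ 0.1 -1.2  0.1] w 0.0001314387863862137 j [ 0.41  0.42 -0.37  0.   -0.79 -0.38]
```

View pics/p8.png

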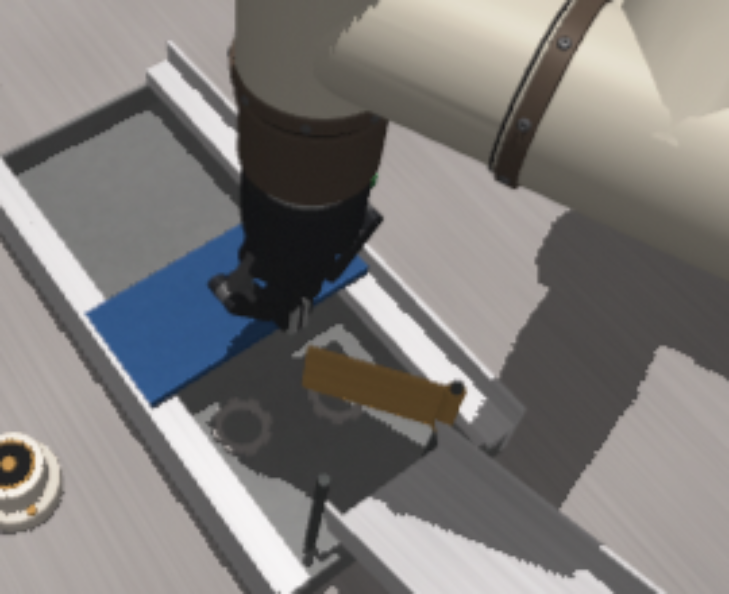

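The shut fingertips stand behind the gate at about (300,315), clear of the board. I push the gate now.

Emit:
carry_out([
  [[-0.7,0,0],0],
  [[-0.7,0,0],0],
  [[-0.7,0,0],0],
  [[-0.7,0,0],0],
  [[-0.7,0,0],0],
  [[-0.7,-0.1,0],0],
  [[-0.7,-0.1,0],0],
  [[-0.7,-0.1,0],0],
])

```text
time: 12.08
ee_pos: [0.5481, 0.1195, 0.0813]
orientation: [2.258, -2.184, 0.0]
wrist_force: [-0.8, -0.1, 0.3]
width: -0.0002
```

Emit:
carry_out([
  [[-0.6,-0.2,0],0],
  [[-0.6,-0.2,0],0],
  [[-0.6,-0.2,0],0],
  [[-0.5,-0.2,0],0],
  [[-0.5,-0.2,0],0],
  [[-0.4,-0.2,0],0],
  [[-0.4,-0.2,0],0],
  [[0,0,0],0],
])

```text
time: 12.75
ee_pos: [0.5614, 0.156, 0.0812]
orientation: [-2.258, 2.184, -0.0]
wrist_force: [-0.1, -0.5, 0.3]
width: 0.0
```

```bash
python3 -c "
from h import *
to(10,162,80);grab('scene','scene9')
i=cv2.imread('pics/scene9.png')[130:350,240:510];cv2.imwrite('pics/p9.png',cv2.resize(i,None,fx=2.7,fy=2.7))"
```

```text
t 12.75 station mm [  6.5 151.7] z 81.2 move cm [-1.03 -0.35  0.13] yawerr deg (tool x vs station -y) 0.12 F [-0.1 -0.5  0.3] w 6.412226600685893e-06 j [ 0.55  0.46 -0.29  0.   -0.82 -0.52]
```

View pics/p9.png

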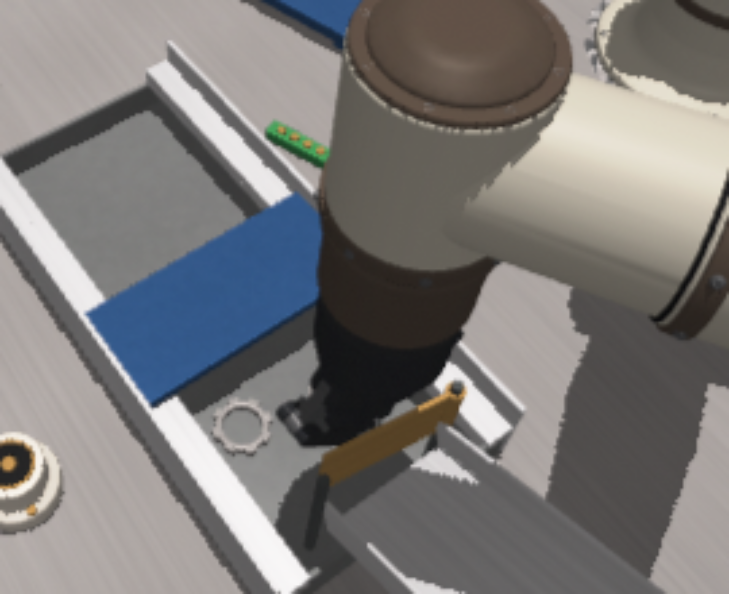

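The gate is almost shut: its free edge at (322,470) is near the far post. I finish in small steps, watching the force.

Emit:
carry_out([
  [[-0.2,-0.1,0],0],
  [[-0.2,-0.1,0],0],
  [[-0.2,0,0],0],
  [[-0.15,0,0],0],
  [[-0.1,0,0],0],
  [[0,0,0],0],
])

```text
time: 13.3
ee_pos: [0.5628, 0.164, 0.0814]
orientation: [-2.257, 2.184, -0.0]
wrist_force: [0.1, -1.3, 0.1]
width: -0.0004
```

Emit:
carry_out([
  [[-0.1,0,0],0],
  [[-0.1,0,0],0],
  [[0,0,0],0],
])

```text
time: 13.55
ee_pos: [0.5627, 0.1652, 0.0814]
orientation: [2.257, -2.184, 0.001]
wrist_force: [0.6, -2.8, 0.2]
width: -0.0001
```

```bash
python3 -c "
from h import *
to(10,162,80);grab('scene','scene10')
i=cv2.imread('pics/scene10.png')[130:350,240:510];cv2.imwrite('pics/p10.png',cv2.resize(i,None,fx=2.7,fy=2.7))"
```

```text
t 13.55 station mm [  8.1 160.9] z 81.4 move cm [-0.11 -0.19  0.14] yawerr deg (tool x vs station -y) 0.09 F [ 0.6 -2.8  0.2] w -8.925108416408407e-05 j [ 0.56  0.47 -0.28  0.   -0.83 -0.53]
```

View pics/p10.png

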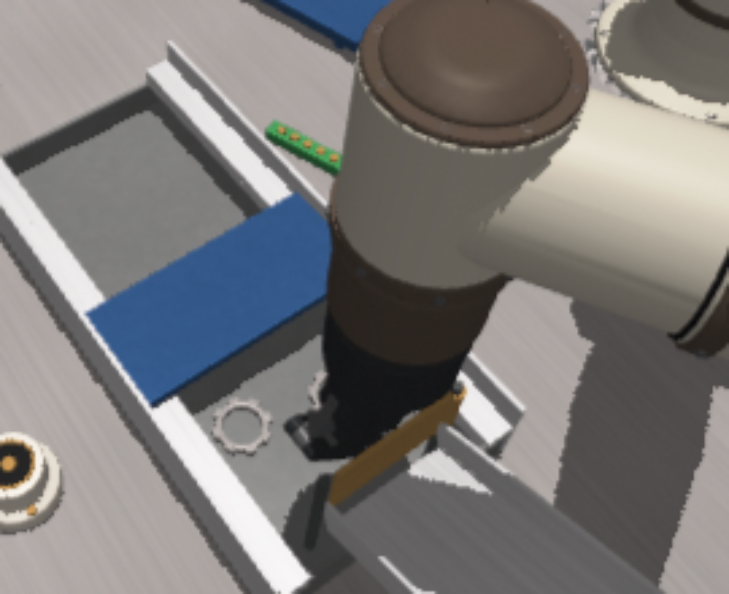

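Emit:
carry_out([
  [[-0.1,0,0],0],
  [[-0.1,0,0],0],
  [[0,0,0],0],
  [[0,0,0],0],
])

```text
time: 13.93
ee_pos: [0.5626, 0.1653, 0.0814]
orientation: [2.255, -2.183, 0.002]
wrist_force: [3.8, -9.5, 0.4]
width: -0.0001
```

The tool moved no further and the force rose to about 10 N, so the gate is at its end stop. I retreat and check.

Emit:
carry_out([
  [[0.3,0,0],0],
  [[0.6,0,0],0],
  [[1.0,0,0],0],
  [[1.5,0,0],0],
  [[1.5,0,0],0],
  [[0,0,-2.0],0],
  [[0,0,-2.0],0],
  [[0,0,-2.5],0],
])

```text
time: 14.6
ee_pos: [0.5631, 0.1168, 0.1458]
orientation: [2.254, -2.184, -0.002]
wrist_force: [0.2, 0.3, -0.4]
width: 0.0003
```

Emit:
carry_out([
  [[2.0,0,-2.0],0],
  [[3.0,0,-2.0],0],
  [[3.5,0,0],0],
  [[3.5,0,0],0],
  [[3.5,0,0],0],
  [[3.5,0,0],0],
  [[3.0,0,0],0],
  [[0,0,0],0],
])

```text
time: 15.27
ee_pos: [0.5703, -0.1065, 0.1862]
orientation: [2.25, -2.191, -0.0]
wrist_force: [0.4, 0.7, 0.9]
width: 0.0
```

Emit:
carry_out([
  [[3.5,0,0],0],
  [[3.5,0,0],0],
  [[3.5,0,0],0],
  [[3.5,0,0],0],
  [[3.0,0,0],0],
  [[0,0,0],0],
  [[0,0,0],0],
])

```text
time: 15.85
ee_pos: [0.5758, -0.2729, 0.1856]
orientation: [2.254, -2.189, -0.002]
wrist_force: [-0.1, 0.2, 0.9]
width: -0.0
```

```bash
python3 -c "
from h import *
to(10,162,80);f=grab('scene','scene11');t=grab('top','top11')
for x,y,z in((-100,-45,58),(100,-45,58),(100,45,58),(-100,45,58)): print(proj(f,s2w((x/1e3,y/1e3,z/1e3))).round(1))
i=cv2.imread('pics/scene11.png');print('gate closed tip top px',proj(f,s2w((.044,.174,.115))))
a=cv2.resize(i[100:350,220:500],(560,500))
cv2.imwrite('pics/p11.png',a);cv2.imwrite('pics/p11t.png',cv2.resize(cv2.imread('pics/top11.png')[100:280,100:420],None,fx=2.4,fy=2.4))
h=cv2.cvtColor(cv2.imread('pics/scene11.png'),cv2.COLOR_BGR2HSV);m=cv2.inRange(h,(8,120,60),(25,255,255));m[:240]=0;m[:,:330]=0;q=np.argwhere(m);k=q[q[:,1].argmin()];print('gate left px',k[::-1],len(q))
"
```

```text
t 15.85 station mm [   7.5 -277.4] z 185.6 move cm [-43.93  -0.17  10.59] yawerr deg (tool x vs station -y) -0.12 F [-0.1  0.2  0.9] w -8.666832993804068e-06 j [-0.19  0.44 -0.02 -0.   -1.11  0.22]
[349.4 199.8]
[270.3 245.1]
[294.5 278.9]
[376.2 227.8]
gate closed tip top px [364.21446399 304.77468289]
gate left px [363 311] 524
```

View pics/p11.png

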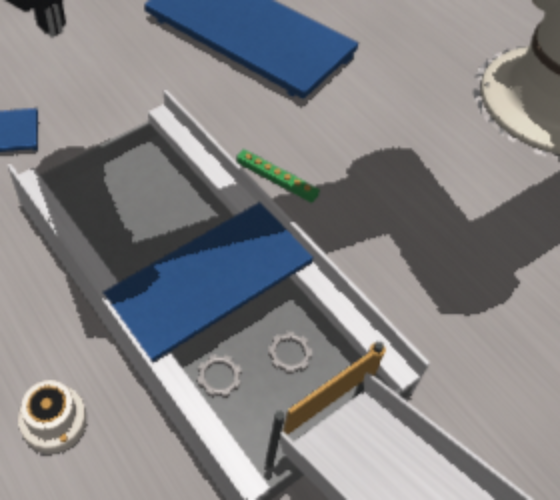

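View pics/p11t.png

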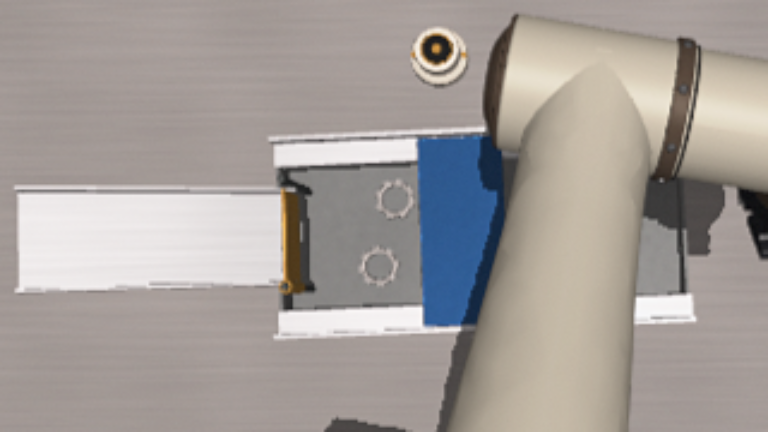

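The views agree. The board's front corners at (297,279) and (376,228) lie within 3 px of where the seated board should project. The gate lies across the mouth between the posts, and the loose items are where they were.

```bash
python3 -c "
from h import *
print(robot.hand_in())"
```

```text
the job is handed in; nothing more can be done
None
```

I pushed the middle-sized blue board along the rails with the open fingertips until it dropped into its notches. I then pushed the gate against its end stop with the shut fingertips, backed off and handed in at about 16 s of the 51 s allowed. The hand-in reports no verdict.

- **Board:** The shadow gap under its front edge disappeared when it dropped. Its front corners lie within 3 px of where the seated board should appear at 58 mm top height, with y about 0 to +3 mm.
- **Gate:** The tool stopped moving and the force rose to about 10 N. In the top view the gate stands straight between the two posts. In the scene view, its leftmost brass pixel was 6 px below the projected shut tip, but this pixel may be lower on the edge, so it is only a rough check.
- **Loose items:** By eye, the locknuts, lamp holder and ground bar look unmoved in the last pictures; I did not measure them.
- **Disagreement:** Just before the drop, one view could not tell a raised board from a seated one. I pushed 5 mm further in small steps, and the next view showed it down.

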